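# Seat and latch the spindle of a cake turntable

### The arm

A 7-joint arm with a two-finger parallel gripper is mounted at the origin on the work surface. World frame = base frame: x ahead of the robot, y to its left, z up, the work surface at z = 0. Lengths are in m, angles in rad, forces in N, time in s.
With the tool pointing down it reaches from about 0.425 to 0.925 m from the base axis. Payload 6.8 kg.
Tool frame: the origin (TCP) lies on the front face of the gripper's body, between the roots of the fingers; the fingertips stand 73 mm ahead of it and the grasp point (between the pads) lies 54 mm ahead of it (env.nose_length is the distance from the TCP to the fingertips, in m); z points along the fingers, y is the direction in which the jaws open and shut (so a half turn about z gives the same grasp; the last joint's range is limited). The gripper opens to 85 mm and grips with 20 to 120 N. Pads are 22 mm wide; open, the fingers measure 114 mm over their backs; the gripper's body (76 mm by 85 mm) begins 54 mm behind the grasp point. The pads swing forward as they close: fully open they stand 13 mm farther back than shut.
Start: joints at [1.027, 0.477, 0.022, 1.555, -0.011, 1.109, -0.083], TCP at [0.285, -0.612, 0.304] pointing down, gripper open.
Joint ranges: [-2.96, 2.96], [-0.34, 2.1], [-1.41, 1.46], [0.24, 2.44], [-1.37, 4.51], [0.17, 1.92], [-2.96, 2.96]. Speed limits (rad/s): [2.39, 2.39, 3.14, 3.14, 3.14, 3.14, 3.14].

### API

Orientations are given as a unit quaternion [w, x, y, z].
In Python, from cell import env, kin, camera, calibration, job gives the robot as it stands. The module is installed in compiled form; this text tells all that it offers. Calls block until the motion is done:
- env.reach(position, orientation): joint-space move of the TCP to a pose.
- env.movel(position, velocity=0.15, rot=None, stop_force=None): straight line of the TCP; rot=None keeps the orientation; velocity is the mean speed in m/s. With stop_force (N) it stops when the force on the tool has changed by that much, and returns True; else False.
- env.goto_joints(angles): joint-space move.
- env.grip(opening, f_grip=None): finger opening in m; f_grip is the grip in N (None keeps the last); returns when the fingers have stopped.
- env.dwell(seconds).
- kin.inverse_kinematics(position, orientation): joint angles nearest the present ones, or None.
- env.get_state(): the state.
- camera(name): name is "scene" or "top" or "wrist"; returns (picture, depth): 400x640x3 uint8, blue, green, red; 400x640 float32, m along the optical axis (not along the pixel's ray), 0 where there is no reading.
- calibration(name): a dict with "fx", "fy", "cx", "cy" (pixels), "rvec" (rotation vector, rad) and "tvec" (3), from world to camera coordinates, as OpenCV has them. Camera axes: x right, y down, z forward; pixel columns grow to the right and rows downward; lengths in m; the calibration is good to about 2 mm. A picture is of the moment at which its call begins: read the wrist's pose just before it. calibration takes no time and is no camera call; for the wrist camera it gives the pose at the moment of the call.
A pose or a line that the arm cannot do raises env.PlanningError and nothing moves.
- job.job_done(): hands the job in, once; it reports no verdict.
The state is a dict: "time": time; "qpos": joint angles; "joint_velocities": joint speeds; "joint_torque": joint torques, N m; "tcp_pos": TCP position; "orientation": TCP orientation; "force": force on the tool from outside, world axes, zero at the start; "torque": the same for the moment, N m; "opening": finger opening in m.
Only numpy, scipy, OpenCV 4.12 (cv2) and the standard library are available. Lean on these libraries where they do the work, as an engineer would, in place of code of your own. Each camera call takes 0.05 s, during which the arm holds its last target. There are 200 camera calls.

### The job

Put the loose steel spindle back into the bearing of the cake turntable's foot: lean it and start it edge-first into the bore, then straighten it and slide it fully home until its collar sits flat on the block, never pressing it against the foot harder than about 2.5 kg (25 N). Then push the latch all the way in over the collar. Leave the shaker where it stands.

Things in the scene. Friction and masses are not known exactly. Their poses are not given: they have to be found in the camera images.
- spindle_mid (a point): Centre of the loose steel spindle (0.3 kg), which starts standing on its round shaft. From below: shaft 24 mm diameter, 45 long; collar 58 diameter, 6 thick; square head 20 x 20, 54 long (grip here). The point is 52.5 mm above the shaft's lower end, 1.5 above the collar's top. z: spindle axis, up from shaft to head; x, y: square to the head's sides.
- spindle_foot (a point): Centre of the flat lower end of the spindle's shaft, on its axis; same axes as spindle_mid.
- base: Turntable foot, fixed: grey disc 240 mm across, 16 thick; origin under its centre, z up. On it an aluminium block 68 x 68 mm, its flat top 66 mm above the table, with one upright blind round bore in its middle, 25.5 mm wide (1.5 mm play on the shaft), 48 deep, no chamfer. On its +y side a dark guide for the latch, 36 mm wide, y 50 to 105, top 73.5 mm above the table.
- bore_nominal (a point): Nominal centre of the bore's mouth: on the foot's axis, 66 mm above its underside, axes as the foot's. The block is clamped by hand: the true bore centre lies anywhere up to 6 mm from this point along the foot's x and up to 6 mm along its y, and must be found by feel or sight. It does not give. With the spindle home its lower end is 45 mm below this point.
- latch (a joint): Travel of the flat sliding latch, m: 0 out, 0.030 in (hard stop). It moves along the foot's -y as the value grows, has about 1.5 N of friction, stays where left. Steel tongue 24 mm wide, 5 thick, underside 74 mm above the table: it passes 2 mm over the collar of a seated spindle and strikes one that is not home. When in, its tip is 21.5 mm from the foot's axis.
- latch_knob (a point): Middle of the upright black knob on the latch: round, 14 mm diameter, from 79 to 106 mm above the table (this point at 92.5), 112 mm from the foot's axis along its +y when out, 82 mm when in. Push it from outside, or pinch it.
- shaker: A plain aluminium sugar shaker, 48 mm in diameter and 100 mm tall, standing near the spindle; origin at the centre of its underside. To be left alone.
Not all that is in view belongs to the job. What is shaped like the part that bears spindle_mid but black is not meant.

How it is judged:
By the outcome, as a careful person would: the job done as asked, in the order asked, and still so for the second after the job is handed in, with the robot touching nothing.
It also fails if it takes over 72 s, if anything falls off the work surface, if the arm or the gripper's body presses on something with over 40 N, if the wrist force passes 120 N, or if a joint passes its speed limit or range.

## Working session

There is one attempt and no reset: what is moved stays moved. The work goes in short steps, each a Python script; the robot and the scene stay as the last script left them, time stands still between calls to the robot, and variables do not carry over. Pictures are saved under pics/ and viewed, about 8 in all and at most 12, crops included, and the job is handed in when it is done.

```bash
mkdir -p pics
cat > h.py <<'E'
import numpy as np, cv2
from cell import env, kin, camera, calibration, job
from scipy.spatial.transform import Rotation as R
def cam(n):
    c=calibration(n); p,d=camera(n); return p,d,c
def world(c,u,v,z):
    M=cv2.Rodrigues(np.array(c["rvec"],float))[0]; t=np.array(c["tvec"],float).ravel()
    return M.T@(np.array([(u-c["cx"])/c["fx"]*z,(v-c["cy"])/c["fy"]*z,z])-t)
def cloud(d,c):
    v,u=np.mgrid[0:d.shape[0],0:d.shape[1]]
    M=cv2.Rodrigues(np.array(c["rvec"],float))[0]; t=np.array(c["tvec"],float).ravel()
    P=np.stack([(u-c["cx"])/c["fx"]*d,(v-c["cy"])/c["fy"]*d,d],-1)
    return (P-t)@M
def proj(c,P):
    return cv2.projectPoints(np.array(P,float).reshape(-1,3),np.array(c["rvec"],float),np.array(c["tvec"],float),np.array([[c["fx"],0,c["cx"]],[0,c["fy"],c["cy"]],[0,0,1.]]),None)[0].reshape(-1,2)
E
python3 - <<'E'
from h import *
for n in("scene","top"):
    p,d,c=cam(n); cv2.imwrite(f"pics/{n}0.png",p); np.savez(f"{n}0.npz",p=p,d=d,**{k:np.array(v) for k,v in c.items()})
    print(n,c["fx"],-cv2.Rodrigues(np.array(c["rvec"],float))[0].T@np.array(c["tvec"]).ravel())
s=env.get_state(); print(s["time"],s["tcp_pos"],s["orientation"],s["force"],env.nose_length)
E
```

```text
scene 513.3478881200147 [ 1.15081722 -0.36699017  0.88933384]
top 372.4126812035969 [ 0.50161867 -0.03842021  0.78242683]
0.1 [ 0.2847684  -0.61152541  0.30300161] [-8.09610632e-04  9.76343971e-01  2.16221491e-01 -2.50313458e-04] [ 0.21890776  0.71125701 -0.00252633] 0.0726
```

View pics/scene0.png

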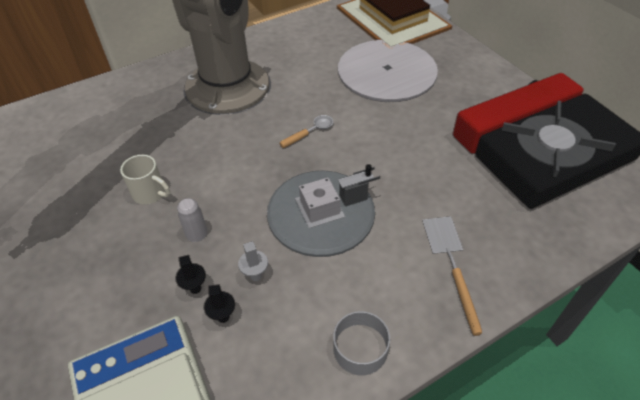

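View pics/top0.png

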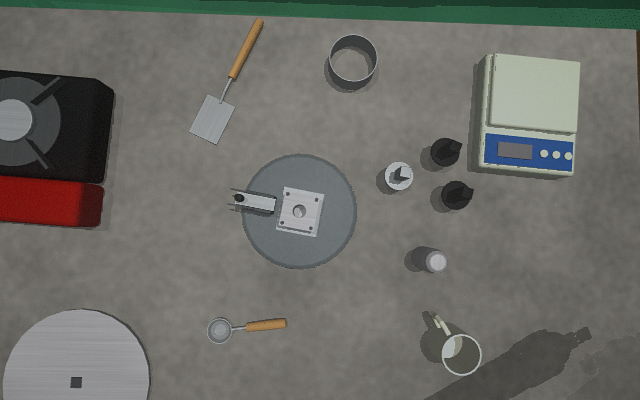

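The steel spindle stands at scene (253,263), top (399,176). Lookalikes are the two black ones, at top (445,152) and (457,195), and the shaker at (435,261). I choose the steel one. The foot is at top (299,211), with the latch knob at about (239,198). Next: a close crop and positions.

Run:
```python
from h import *
z=np.load("top0.npz"); c={k:z[k] for k in("fx","fy","cx","cy","rvec","tvec")}; p,d=z["p"],z["d"]
P=cloud(d,c)
a=cv2.resize(p[150:275,225:365],None,fx=5.6,fy=5.6,interpolation=cv2.INTER_CUBIC)[:,:]
b=cv2.resize(p[150:275,370:470],None,fx=4,fy=4,interpolation=cv2.INTER_CUBIC)
cv2.imwrite("pics/a.png",cv2.resize(p[150:230,230:470],(792,264),interpolation=cv2.INTER_CUBIC))
top=np.zeros((600,800,3),np.uint8); 
x=cv2.resize(p[155:265,230:350],(436,400),interpolation=cv2.INTER_CUBIC); top[:400,:436]=x
y=cv2.resize(p[150:220,365:425],(343,400),interpolation=cv2.INTER_CUBIC); top[:400,440:783]=y
cv2.imwrite("pics/b.png",top[:400])
def reg(u0,u1,v0,v1,z0,z1):
    Q=P[v0:v1,u0:u1].reshape(-1,3); dd=d[v0:v1,u0:u1].ravel(); m=(Q[:,2]>z0)&(Q[:,2]<z1)&(dd>0); return Q[m]
def rect(Q):
    r=cv2.minAreaRect((Q[:,:2]*1000).astype(np.float32)); return r
print("table",np.median(reg(150,220,250,300,-.05,.05)[:,2]))
D=reg(235,365,150,275,.011,.022);e=cv2.minEnclosingCircle((D[:,:2]*1000).astype(np.float32));print("disc",e,len(D))
B=reg(270,330,180,245,.060,.070);print("block",rect(B),len(B),np.median(B[:,2]))
L=reg(225,285,180,220,.071,.085);print("latch",rect(L),np.median(L[:,2]))
K=reg(225,255,185,212,.095,.12);print("knob",K.mean(0) if len(K) else 0,len(K))
C=reg(375,425,150,205,.043,.058);print("collar",rect(C),cv2.minEnclosingCircle((C[:,:2]*1000).astype(np.float32)),len(C),np.median(C[:,2]))
H=reg(375,425,150,205,.095,.115);print("headtop",rect(H),H.mean(0),len(H))
S=reg(405,460,235,285,.09,.11);print("shaker",rect(S),len(S))
```

```text
table 0.0009560283031125166
disc ((527.93359375, -11.217333793640137), 119.18585968017578) 8546
block ((527.2406005859375, -3.861328125), (86.47615051269531, 67.77104949951172), 79.95651245117188) 1116 0.06696346848259808
latch ((543.0770874023438, 76.10958862304688), (87.86143493652344, 35.84466552734375), 79.9767837524414) 0.07980821308398003
knob [0.54615578 0.09600063 0.10567011] 56
collar ((599.8202514648438, -207.62608337402344), (56.233890533447266, 55.71260070800781), 89.43215942382812) ((600.6441650390625, -208.1503448486328), 28.845964431762695) 452 0.05196985626428238
headtop ((600.6295166015625, -208.17752075195312), (20.445100784301758, 20.31123924255371), 81.80389404296875) [ 0.60025404 -0.20734411  0.10507655] 133
shaker ((437.2216796875, -268.87890625), (40.13990783691406, 39.19129180908203), 2.3825671672821045) 397
```

View pics/b.png

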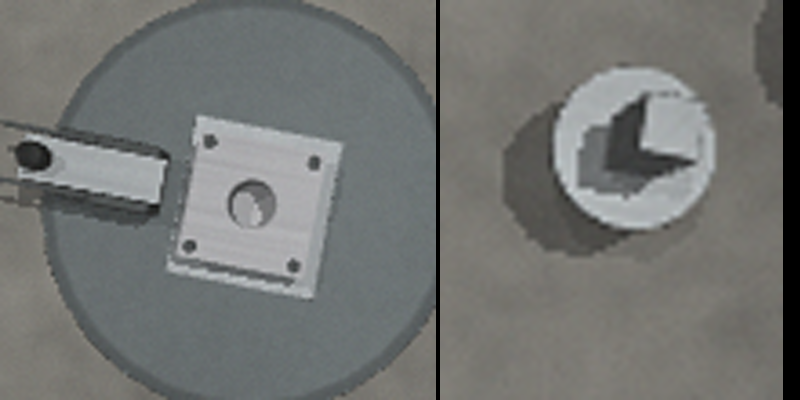

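The crop confirms it: bright steel collar and square head at top (405,174), and the bore mouth at about (299,211). The sizes fit: head 20.4 mm, top at 105, collar 57.7 across, foot yaw about -10°. Next: wrist camera geometry and IK options.

```bash
cat >> h.py <<'E'
def quat(alpha, lean=None):
    """tool down, tool x at world angle alpha (rad); lean: world rotvec applied after"""
    r=R.from_matrix(np.array([[np.cos(alpha),np.sin(alpha),0],[np.sin(alpha),-np.cos(alpha),0],[0,0,-1]]))
    if lean is not None: r=R.from_rotvec(lean)*r
    q=r.as_quat(); return np.array([q[3],*q[:3]])
def rot(q): return R.from_quat([q[1],q[2],q[3],q[0]])
E
python3 - <<'E'
from h import *
c=calibration("wrist"); s=env.get_state(); M=cv2.Rodrigues(np.array(c["rvec"],float))[0]
Rt=rot(s["orientation"]).as_matrix()
cp=-M.T@np.array(c["tvec"]).ravel(); print("cam in tcp",Rt.T@(cp-s["tcp_pos"]),"axis",Rt.T@M[2],"right",Rt.T@M[0],c["fx"],c["cx"],c["cy"])
for a in (81,-99):
    al=np.radians(a)
    for p in([.60,-.208,.134],[.60,-.208,.25],[.528,-.011,.3],[.528,-.011,.15]):
        q=kin.inverse_kinematics(np.array(p),quat(al)); print(a,p,None if q is None else np.round(q,2))
    q=kin.inverse_kinematics(np.array([.546,.14,.15]),quat(al)); print("knob",None if q is None else np.round(q,2))
z=np.load("top0.npz"); c={k:z[k] for k in("fx","fy","cx","cy","rvec","tvec")}
print("bore from top", world(c,299.3,210.8,(z["d"][205,285])))
for u,v in((445,152),(457,195)): print(world(c,u,v,z["d"][v,u]))
E
```

```text
cam in tcp [ 0.0839328  -0.00033757 -0.06854245] axis [-3.22623407e-01  8.86247852e-04  9.46526995e-01] right [-2.38769635e-04  9.99999454e-01 -1.01769949e-03] 342.210614178679 317.0342336602337 198.12236457934577
81 [0.6, -0.208, 0.134] [ 0.46  0.63 -0.31  1.76  0.25  0.79 -0.13]
81 [0.6, -0.208, 0.25] [ 0.48  0.49 -0.33  1.69  0.18  1.   -0.07]
81 [0.528, -0.011, 0.3] [ 0.35  0.29 -0.53  1.88  0.17  1.02 -0.41]
81 [0.528, -0.011, 0.15] [ 0.27  0.49 -0.46  2.01  0.32  0.72 -0.54]
knob [ 0.1   0.56 -0.6   1.92  0.44  0.79 -0.9 ]
-99 [0.6, -0.208, 0.134] [-0.01  0.63  0.34  1.8  -0.29  0.76 -2.82]
-99 [0.6, -0.208, 0.25] [ 0.01  0.48  0.3   1.72 -0.17  0.97 -2.92]
-99 [0.528, -0.011, 0.3] [ 0.81  0.48 -1.18  1.86  0.49  1.14  2.44]
-99 [0.528, -0.011, 0.15] [ 0.77  0.78 -1.19  1.98  0.87  1.02  2.14]
knob [ 0.47  0.84 -1.19  1.89  0.9   1.08  1.89]
bore from top [ 0.52544659 -0.01392847  0.06715729]
[ 0.64440891 -0.29146657  0.08018182]
[ 0.56150648 -0.31266942  0.08516564]
```

Run:
```python
from h import *
import pickle
out={}
for n,p,a in(("spin",[.6003,-.2078,.285],81.8),("bore",[.5265,-.012,.246],80)):
    env.reach(np.array(p),quat(np.radians(a))); env.dwell(.3)
    s=env.get_state(); im,d,c=cam("wrist"); cv2.imwrite(f"pics/w_{n}.png",im)
    out[n]=dict(s=s,p=im,d=d,c=c); print(n,s["time"],s["tcp_pos"],s["orientation"],s["force"])
pickle.dump(out,open("w.pkl","wb"))
a=out["spin"]["p"][80:320,200:440];b=out["bore"]["p"][80:320,200:440]
cv2.imwrite("pics/w1.png",cv2.resize(np.hstack([a,b]),(800,400),interpolation=cv2.INTER_CUBIC))
```

```text
spin 2.2583 [ 0.60014156 -0.20838819  0.28498892] [ 3.94657516e-05  7.56170671e-01  6.54374442e-01 -6.02748252e-05] [-0.40382942  0.42246083 -0.46949588]
bore 3.4667 [ 0.52696225 -0.01306029  0.24604196] [1.15276744e-04 7.66650052e-01 6.42065166e-01 8.01660862e-05] [ 0.12871303 -0.26247488  0.03640074]
```

View pics/w1.png

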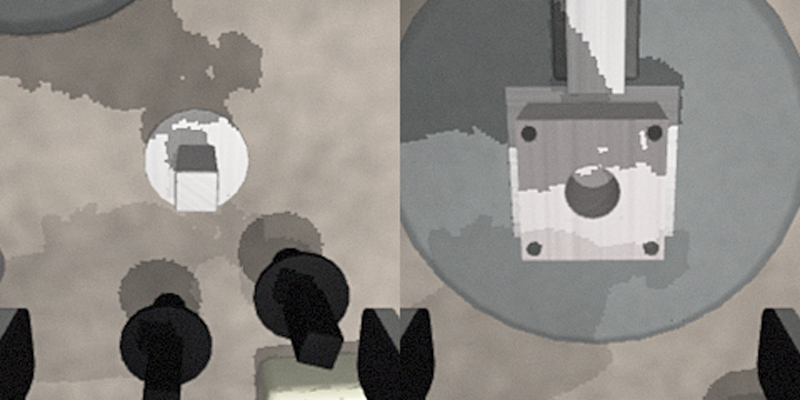

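The wrist view shows the steel head at crop (196,191), square to the jaws. The bore mouth is at (592,192), with the latch guide beyond it. Next I compute both in the tool frame.

```bash
cat >> h.py <<'E'
def plane(c,u,v,z0):
    """pixel rays onto world plane z=z0"""
    M=cv2.Rodrigues(np.array(c["rvec"],float))[0]; o=-M.T@np.array(c["tvec"],float).ravel()
    r=np.stack([(u-c["cx"])/c["fx"],(v-c["cy"])/c["fy"],np.ones(len(u))],-1)@M
    return o+r*((z0-o[2])/r[:,2])[:,None]
def blob(mask,seed):
    n,l=cv2.connectedComponents(mask.astype(np.uint8)); k=l[seed[1],seed[0]]; return l==k
def measure(d,c,kind):
    P=cloud(d,c); v,u=np.mgrid[0:400,0:640]; w=(u>280)&(u<360)&(v>150)&(v<240)
    if kind=="bore":
        m=blob(w&(P[...,2]<.062)&(d>0)|(w&(d==0)),(315,195)); zz=.066
    else:
        m=blob(w&(P[...,2]>.098),(317,195)); zz=.105
    vv,uu=np.nonzero(m); Q=plane(c,uu.astype(float),vv.astype(float),zz)
    hull=cv2.convexHull((Q[:,:2]*1000).astype(np.float32)); mo=cv2.moments(hull)
    return np.array([mo["m10"],mo["m01"]])/mo["m00"]/1000, cv2.minAreaRect(hull), mo["m00"], len(uu)
def toolxy(s,xy): return (rot(s["orientation"]).as_matrix().T@np.array([*(np.array(xy)-s["tcp_pos"][:2]),0]))[:2]
E
python3 - <<'E'
from h import *
import pickle
o=pickle.load(open("w.pkl","rb"))
for k in("spin","bore"):
    e=o[k]; xy,r,A,n=measure(e["d"],e["c"],k); print(k,xy,r,A,n,"tool",toolxy(e["s"],xy)*1000)
e=o["bore"];P=cloud(e["d"],e["c"]);v,u=np.mgrid[0:400,0:640]
B=P[(P[...,2]>.063)&(P[...,2]<.069)&(e["d"]>0)&(u>260)&(u<370)&(v>130)&(v<250)]
print("block",cv2.minAreaRect((B[:,:2]*1000).astype(np.float32)),np.median(B[:,2]))
print(np.pi*25.5**2/4)
E
```

```text
spin [ 0.60176789 -0.20635568] ((601.744873046875, -206.39373779296875), (20.941715240478516, 19.768054962158203), 81.0857162475586) 397.1454416727647 671 tool [2.24496241 1.31763392]
bore [ 0.52674559 -0.01133729] ((526.744140625, -11.28550910949707), (23.350553512573242, 23.800228118896484), 79.88607025146484) 456.35556446044666 768 tool [ 1.65822988 -0.51569677]
block ((526.46142578125, -12.523540496826172), (69.05728912353516, 68.19425201416016), 80.40332794189453) 0.06477624689474087
510.70515574919074
```

Run:
```python
from h import *
import pickle
q=quat(np.radians(81.2))
env.grip(.06)
env.reach(np.array([.601,-.207,.285]),q); env.movel(np.array([.601,-.207,.134]),.15)
print(env.get_state()["tcp_pos"])
print("grip",env.grip(0.0,20)); s=env.get_state(); print(s["opening"],s["force"],s["tcp_pos"])
env.grip(.06); env.movel(np.array([.601,-.207,.285]),.15); env.dwell(.3)
s=env.get_state(); im,d,c=cam("wrist"); cv2.imwrite("pics/w_s2.png",im); pickle.dump(dict(s=s,p=im,d=d,c=c),open("w2.pkl","wb"))
xy,r,A,n=measure(d,c,"spin"); print(s["time"],s["tcp_pos"],xy,r,A,"tool",toolxy(s,xy)*1000)
o=pickle.load(open("w.pkl","rb"))["bore"]
for kind,e in(("b",o),):
    P=cloud(e["d"],e["c"]); v,u=np.mgrid[0:400,0:640]; w=(u>290)&(u<342)&(v>165)&(v<225)
    for th in(.0605,.062,.063,.0635,.064):
        m=w&(P[...,2]<th); m=blob(m,(315,195)); vv,uu=np.nonzero(m); Q=plane(e["c"],uu.astype(float),vv.astype(float),.066)
        Rt=rot(e["s"]["orientation"]).as_matrix(); T=((Q-e["s"]["tcp_pos"])@Rt)[:,:2]*1000
        print(th,T.min(0),T.max(0),(T.min(0)+T.max(0))/2,T.mean(0),len(uu))
g=o["p"][165:225,290:342]; cv2.imwrite("pics/boreX.png",cv2.resize(g,None,fx=9,fy=9,interpolation=cv2.INTER_CUBIC))
```

```text
[ 0.60166765 -0.20702255  0.13501631]
grip False
0.019501293381934102 [-1.30093036 -0.9139128   4.84392838] [ 0.60113687 -0.20713888  0.13464367]
8.2667 [ 0.60087999 -0.20696922  0.28446008] [ 0.60179768 -0.20637689] ((601.775634765625, -206.32260131835938), (20.943979263305664, 19.31825065612793), 81.22566223144531) 396.03692361479625 tool [0.72574117 0.81627745]
0.0605 [ -9.96178642 -12.46383962] [13.3890918  11.32324447] [ 1.71365269 -0.57029757] [ 2.11586054 -0.60525349] 742
0.062 [ -9.96210766 -12.47701988] [13.3890918  11.32324447] [ 1.71349207 -0.5768877 ] [ 1.84067573 -0.5936785 ] 763
0.063 [-10.79147247 -13.18951105] [13.3890918  11.33379853] [ 1.29880967 -0.92785626] [ 1.67149774 -0.61784859] 780
0.0635 [-10.79159989 -13.18951105] [13.3890918  11.33379853] [ 1.29874595 -0.92785626] [ 1.59209753 -0.58443007] 790
0.064 [-11.62270551 -13.18951105] [14.17049411 12.91852705] [ 1.2738943 -0.135492 ] [ 1.45619667 -0.60502764] 814
```

View pics/boreX.png

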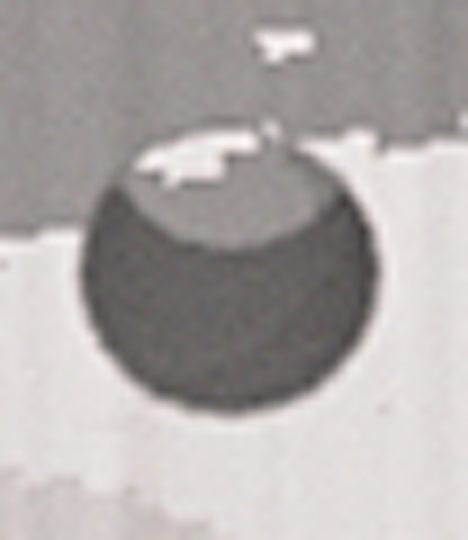

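The enlarged crop shows the full mouth outline: columns 82–380, rows 125–410, so the centre is about pixel (315.2,194.25). Now the head top, seen the same way.

Run:
```python
from h import *
import pickle
o=pickle.load(open("w.pkl","rb"))["bore"]
xy=plane(o["c"],np.array([315.2]),np.array([194.25]),.066)[0,:2]; print(xy,toolxy(o["s"],xy)*1000)
e=pickle.load(open("w2.pkl","rb"))
P=cloud(e["d"],e["c"]); v,u=np.mgrid[0:400,0:640]; w=(u>290)&(u<342)&(v>165)&(v<225)
for th in(.098,.1,.101,.102,.103):
    m=blob(w&(P[...,2]>th),(317,195)); vv,uu=np.nonzero(m); print(th,uu.min(),uu.max(),vv.min(),vv.max(),uu.mean(),vv.mean(),len(uu),np.median(P[m][:,2]))
cv2.imwrite("pics/headX.png",cv2.resize(e["p"][165:225,290:342],None,fx=9,fy=9,interpolation=cv2.INTER_CUBIC))
```

```text
[ 0.52659432 -0.01088357] [ 2.07835763 -0.74424865]
0.098 305 330 183 209 317.58187134502924 196.15204678362574 684 0.10359920003469664
0.1 305 330 184 209 317.521021021021 196.5015015015015 666 0.10363469785790626
0.101 305 330 184 209 317.5366972477064 196.72935779816513 654 0.10364552168914168
0.102 305 330 185 209 317.60910518053373 196.98273155416013 637 0.10367998991804356
0.103 305 330 185 209 317.6975425330813 197.4007561436673 529 0.10382906334148038
```

View pics/headX.png

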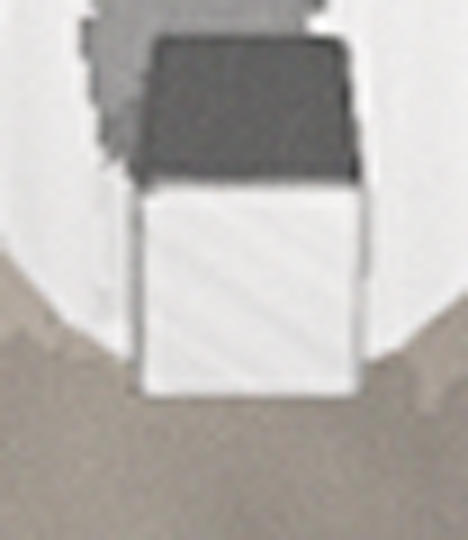

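```bash
python3 - <<'E'
from h import *
import pickle, json
o=pickle.load(open("w.pkl","rb"))["bore"]; e=pickle.load(open("w2.pkl","rb"))
B=plane(o["c"],np.array([315.2]),np.array([194.25]),.066)[0,:2]
S=plane(e["c"],np.array([317.33]),np.array([196.8]),.105)[0,:2]
g1=np.array([.60113687,-.20713888])
a=np.radians(80); jx=np.array([np.sin(a),-np.cos(a)]); jy=np.array([np.cos(a),np.sin(a)]) # foot x (jaw), foot y (tool x)
print("B",B,"S",S,"tool S",toolxy(e["s"],S)*1000,"S-g1 in jaw,toolx",(S-g1)@jx,(S-g1)@jy)
# regrasp
env.movel(np.array([.601,-.207,.134]),.15); print(env.grip(0.0,120)); env.dwell(.2); s=env.get_state(); g2=s["tcp_pos"]; print(s["opening"],g2,s["force"])
T=((g1+B-S)@jx)*jx+((g2[:2]+B-S)@jy)*jy
L=float(g2[2])
xs=float((S-g2[:2])@jy)
json.dump(dict(T=list(T),L=L,xs=xs),open("t.json","w")); print("T",T,L,xs)
env.movel(np.array([g2[0],g2[1],L+.13]),.15); s=env.get_state(); print(s["time"],s["force"],s["torque"],s["tcp_pos"],s["opening"])
E
cat >> h.py <<'E'
import json,os
A=np.radians(80); JX=np.array([np.sin(A),-np.cos(A),0]); JY=np.array([np.cos(A),np.sin(A),0])
if os.path.exists("t.json"): K=json.load(open("t.json"))
def pose(dx,dy,z,th):
    """TCP pose: shaft-foot centre at est. bore centre + (dx,dy) in foot axes, height z (world), lean th towards foot -y"""
    Rl=R.from_rotvec(th*JX); f=K["xs"]*JY-np.array([0,0,K["L"]])   # tcp -> foot, upright
    F=np.array([*K["T"],0])+K["xs"]*JY+dx*JX+dy*JY; F[2]=z
    return F-Rl.apply(f), quat(A,th*JX)
E
python3 - <<'E'
from h import *
for th in(0,12):
    p,q=pose(0,.002,.075,np.radians(th)); print(p,kin.inverse_kinematics(p,q))
E
```

```text
B [ 0.52659432 -0.01088357] S [ 0.60156612 -0.20680623] tool S [0.26602844 0.65311626] S-g1 in jaw,toolx 0.00036496144030967887 0.0004021308463199418
False
0.018981429847297168 [ 0.60130499 -0.20711295  0.13485247] [-1.41042826 -0.5058096   5.23011312]
T [ 0.52617457 -0.01116232] 0.13485246975900186 0.00034740167297499664
11.15 [-0.37067826  0.05753924 -4.8229804 ] [-0.04148759  0.03594147  0.03700372] [ 0.60054382 -0.20696875  0.26347494] 0.018582230176515245
[ 0.52652187 -0.0091927   0.20985247] [ 0.21259804  0.37817622 -0.38247435  1.97638475  0.18941565  0.82107285
 -0.44961005]
[ 0.52165454 -0.03679668  0.20683339] [ 0.43930019  0.39438715 -0.47265144  1.99240194 -0.04426404  0.75831978
 -0.14146501]
```

Run:
```python
from h import *
def err(p,q):
    s=env.get_state(); return (s["tcp_pos"]-p)*1000, np.degrees((rot(s["orientation"])*rot(q).inv()).as_rotvec())
th=np.radians(12)
p,q=pose(0,.002,.12,th); env.reach(p,q); 
for i in range(4): env.dwell(.15); print(*err(p,q),env.get_state()["force"])
p,q=pose(0,.002,.075,th); env.movel(p,.1,rot=q)
for i in range(3): env.dwell(.1); print(*err(p,q),env.get_state()["force"])
c=env.movel(p-err(p,q)[0]/1000,.05,rot=q); env.dwell(.2); print(*err(p,q))
im,d,c=cam("scene"); cv2.imwrite("pics/s3.png",cv2.resize(im[120:260,230:400],(680,560),interpolation=cv2.INTER_CUBIC))
print(env.get_state()["time"])
```

```text
[ 0.70007154 -1.08305559 -0.00405996] [-0.02096682 -0.02905551 -0.0945101 ] [-0.78160179 -0.11570209 -3.68614323]
[ 0.42011623 -0.62091238 -0.04917439] [-0.0039717  -0.01037837 -0.05861457] [ 0.55747076 -0.07553606 -4.20136391]
[ 0.13583607 -0.22229724 -0.03460811] [-0.00070959  0.00017419 -0.02230849] [-0.78107882 -0.28250082 -3.73403225]
[ 0.03826723 -0.07321416 -0.00277602] [-0.00132671 -0.00100286 -0.00664209] [ 0.05859249  1.18911056 -3.65423171]
[0.59607983 0.00637549 0.75907047] [-0.00808924 -0.08552293 -0.00551402] [ 0.46451423 -0.45316445 -3.46834427]
[ 0.45308234 -0.01151441  0.70915208] [-0.0130654  -0.07676199 -0.00502904] [ 0.02735718 -0.22927844 -3.84630382]
[ 0.28957777 -0.03664384  0.53411692] [-0.01411396 -0.05680724 -0.00375034] [ 0.59674324 -0.39915017 -4.04073973]
[-0.28371729  0.02384956 -0.52485383] [-0.00023458 -0.00091215 -0.00200234]
13.9583
```

View pics/s3.png

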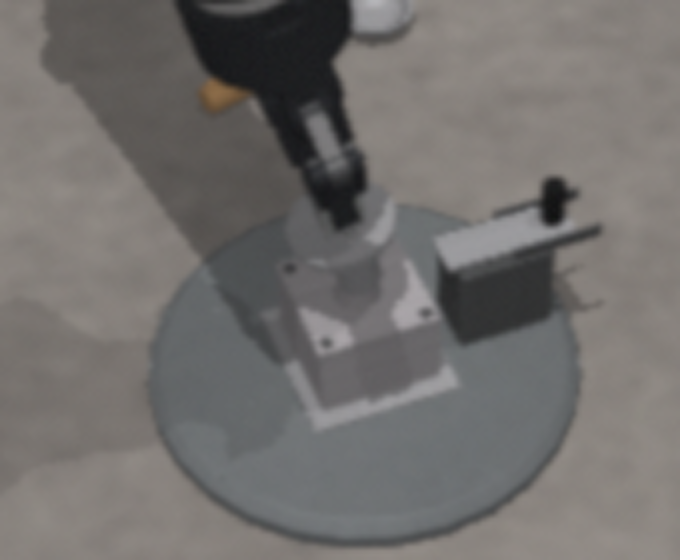

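The spindle hangs leaned over the block, collar at (340,225), clear of the latch. Now a guarded edge-first descent.

```bash
cat >> h.py <<'E'
def foot():
    """(dx,dy mm in foot axes, z mm, lean deg) of the shaft foot from measured TCP"""
    s=env.get_state(); r=rot(s["orientation"])*rot(quat(A)).inv(); f=K["xs"]*JY-np.array([0,0,K["L"]])
    F=s["tcp_pos"]+r.apply(f); D=F-np.array([*K["T"],0])-K["xs"]*JY
    return np.round([D@JX*1000,D@JY*1000,F[2]*1000,np.degrees(r.as_rotvec()@JX)],2), np.round([s["force"]@JX,s["force"]@JY,s["force"][2]],1), round(s["time"],1)
def go(dx,dy,z,deg,v=.02,stop=6,settle=.5):
    p,q=pose(dx/1000,dy/1000,z/1000,np.radians(deg)); h=env.movel(p,v,rot=q,stop_force=stop)
    if settle: env.dwell(settle)
    print(h,*foot()); return h
E
python3 - <<'E'
from h import *
go(0,2,75,12,settle=.6)
go(0,2,69.5,12) 
if not go(0,2,67,12,v=.015): 
    go(0,2,65,12,v=.01)
E
```

```text
False [-1.000e-02  1.980e+00  7.498e+01  1.200e+01] [ 0.   0.6 -4.4] 14.8
False [1.000e-02 2.000e+00 6.954e+01 1.200e+01] [ 0.2  0.2 -2.9] 15.7
False [-3.00e-02  1.99e+00  6.70e+01  1.20e+01] [-0.3  0.6 -4.3] 16.6
False [-0.07  1.97 64.97 12.  ] [ 0.   0.2 -4.1] 17.4
```

Run:
```python
from h import *
for a in((0,1,64,10),(0,.6,63,7),(0,.3,62,4),(0,0,61.5,1.5),(0,0,61,0)):
    if go(*a,v=.01,stop=6,settle=.3): break
```

```text
False [ 0.09  1.01 64.05 10.01] [-0.5 -0.1 -2.8] 18.2
False [-4.000e-02  6.600e-01  6.297e+01  7.010e+00] [-0.1 -1.4 -3.2] 19.3
False [1.000e-02 3.000e-01 6.198e+01 4.010e+00] [ 0.3 -0.4 -3.2] 20.4
False [-1.000e-02 -9.000e-02  6.147e+01  1.500e+00] [ 0.2 -0.1 -4.7] 21.4
False [ 2.0e-02 -4.0e-02  6.1e+01  1.0e-02] [-0.1  0.4 -4.2] 22.3
```

Run:
```python
from h import *
for z,v in((50,.02),(36,.02),(24,.02)):
    if go(0,0,z,0,v=v,stop=8,settle=.3): break
else:
    go(0,0,20,0,v=.008,stop=7,settle=.3)
```

```text
False [ 6.000e-02 -1.000e-02  5.011e+01 -0.000e+00] [ 0.7 -0.8 -4.2] 23.3
False [9.00e-02 1.00e-02 3.61e+01 0.00e+00] [ 0.9 -0.  -4.1] 24.4
False [8.000e-02 1.000e-02 2.409e+01 0.000e+00] [-0.   0.2 -3.2] 25.5
True [ 0.05 -0.   20.92 -0.  ] [-0.5  0.5  4.6] 26.2
```

Seated: contact at foot height 20.9 mm (21 expected), press about 8 N. Now release, back off, and look at the knob and spindle.

Run:
```python
from h import *
import pickle
env.grip(.05); s=env.get_state(); print(s["time"],s["force"],s["opening"])
p=s["tcp_pos"].copy(); p[2]=.30; env.movel(p,.15)
k=np.array([.546,.096,.285]); env.grip(.0,40); env.reach(k,quat(A)); env.dwell(.4)
s=env.get_state(); im,d,c=cam("wrist"); print(s["time"],s["tcp_pos"])
pickle.dump(dict(s=s,p=im,d=d,c=c),open("w3.pkl","wb"))
P=cloud(d,c); v,u=np.mgrid[0:400,0:640]
m=(P[...,2]>.098)&(P[...,2]<.110)&(np.hypot(P[...,0]-.546,P[...,1]-.096)<.02); print("knob top",P[m].mean(0),m.sum(),u[m].mean(),v[m].mean())
m=(P[...,2]>.064)&(P[...,2]<.08)&(np.hypot(P[...,0]-.527,P[...,1]+.0105)<.029)&(np.hypot(P[...,0]-.527,P[...,1]+.0105)>.017)
Q=P[m]; print("collar",len(Q),np.median(Q[:,2]),np.linalg.lstsq(np.c_[Q[:,:2]-Q[:,:2].mean(0),np.ones(len(Q))],Q[:,2],rcond=None)[0])
cv2.imwrite("pics/w3.png",im)
```

```text
26.6 [-0.17582555  0.08118994  0.43652852] 0.04972237709448309
29.1667 [0.54608181 0.09518346 0.28514254]
knob top [0.54768605 0.0987845  0.10444355] 272 317.4154411764706 191.77205882352942
collar 0 nan [0. 0. 0.]
  return _methods._mean(a, axis=axis, dtype=dtype,
  ret = ret.dtype.type(ret / rcount)
<stdin>:11: RuntimeWarning: Mean of empty slice.
  ret = um.true_divide(
```

View pics/w3.png

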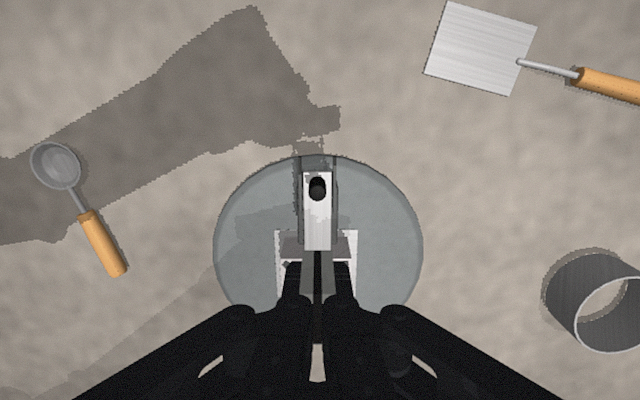

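The knob is at px (317,190), about (0.5475,0.0985). Fingers are shut and clear. Next I go outside the knob, descend, and push along foot -y.

Run:
```python
from h import *
k=np.array([.5475,.0985,0])
def at(dy,z): p=k+JY*dy; p[2]=z; return p
env.movel(at(.045,.26),.15); h=env.movel(at(.045,.158),.15,stop_force=8); env.dwell(.4); s=env.get_state(); print(h,s["tcp_pos"],s["force"])
h=env.movel(at(-.025,.158),.03,stop_force=9)
s=env.get_state(); print(h,(s["tcp_pos"]-k)@JY*1000,s["force"]@JY,s["force"],s["time"])
env.dwell(.3); s=env.get_state(); print((s["tcp_pos"]-k)@JY*1000,s["force"]@JY)
```

```text
False [0.5554703  0.14281666 0.15836115] [0.01909735 0.19700943 0.02168508]
True -11.232038735952559 0.5683536976268522 [0.46182775 0.49568878 1.63030872] 32.6583
-11.145383074810859 1.1545263832528991
```

Run:
```python
from h import *
k=np.array([.5475,.0985,0])
def at(dy,z): p=k+JY*dy; p[2]=z; return p
h=env.movel(at(-.025,.158),.02,stop_force=16)
s=env.get_state(); print(h,(s["tcp_pos"]-k)@JY*1000,s["force"]@JY,s["time"])
env.dwell(.3); s=env.get_state(); print((s["tcp_pos"]-k)@JY*1000,s["force"]@JY)
env.movel(at(.03,.158),.15); env.movel(at(.03,.28),.15); env.reach(np.array([.527,-.011,.33])+JY*.1,quat(A)); env.dwell(.3)
for n in("top","scene"):
    p,d,c=cam(n); np.savez(f"{n}4.npz",p=p,d=d,**{q:np.array(v) for q,v in c.items()}); 
    if n=="scene": cv2.imwrite("pics/s4.png",cv2.resize(p[130:260,230:400],(680,520),interpolation=cv2.INTER_CUBIC))
env.grip(.06); env.reach(np.array([.5265,-.0108,.30])-JY*.02,quat(A)); env.dwell(.5); s=env.get_state(); im,d,c=cam("wrist"); cv2.imwrite("pics/w4.png",im[60:330,150:490]); print(s["time"],s["force"])
P=cloud(d,c); x=(P[...,:2]-np.array([.5266,-.0109])); a=x@JX[:2]; b=x@JY[:2]; rr=np.hypot(a,b)
for nm,m in(("collar",(rr<.027)&(rr>.017)&(b<0)&(P[...,2]>.06)&(P[...,2]<.085)),("block",(abs(a)<.03)&(abs(b)<.03)&(rr>.034)&(P[...,2]>.055)&(P[...,2]<.07)),("tongue",(abs(a)<.009)&(b>.03)&(b<.06)&(P[...,2]>.07)&(P[...,2]<.09))):
    Q=P[m]; print(nm,len(Q),np.median(Q[:,2]),np.linalg.lstsq(np.c_[Q[:,:2]-Q[:,:2].mean(0),np.ones(len(Q))],Q[:,2],rcond=None)[0][:2])
m=(P[...,2]>.098)&(P[...,2]<.110)&(b>.05); print("knob",P[m].mean(0) if m.any() else 0, b[m].mean() if m.any() else 0)
```

```text
True -11.652284738718926 1.6925657526648743 33.3667
-11.622827319955256 0.80358001316337
37.4833 [ 0.39117106 -0.08217482  0.69764683]
collar 519 0.07065682817831222 [3.05000836e-05 6.14662678e-03]
block 396 0.06502588617783384 [-1.61840617e-03  3.20911333e-05]
tongue 829 0.07764579377795612 [ 0.00818266 -0.00263002]
knob [0.54271164 0.06994542 0.10478803] 0.08241494997434251
```

View pics/w4.png

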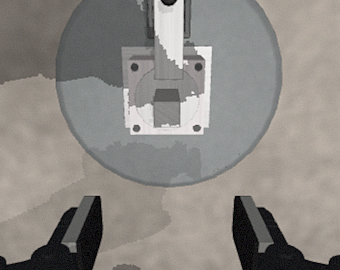

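View pics/s4.png

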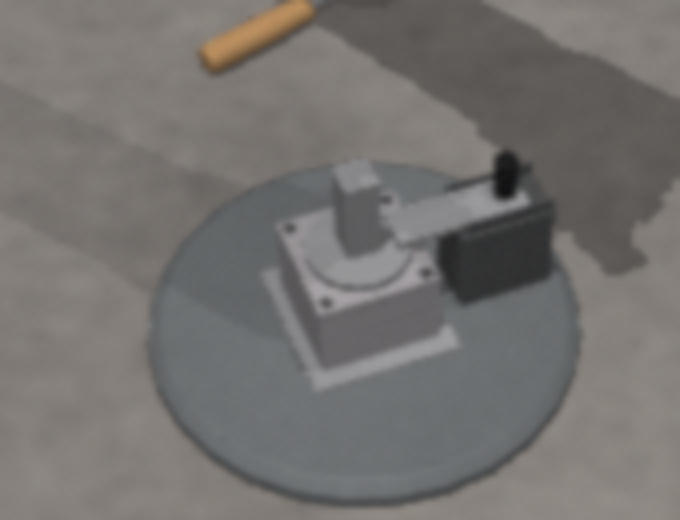

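Run:
```python
from h import *
C=[]
for f in("top0.npz","top4.npz"):
    z=np.load(f); c={k:z[k] for k in("fx","fy","cx","cy","rvec","tvec")}; P=cloud(z["d"],c)
    x=P[...,:2]-np.array([.528,-.0112]); a=x@JX[:2]; b=x@JY[:2]
    m=(P[...,2]>.1)&(P[...,2]<.11)&(abs(a)<.015)&(b>.06)&(b<.13); q=P[m]; C.append(q.mean(0)); print(f,q.mean(0),m.sum(),b[m].mean())
    m=(P[...,2]>.095)&(P[...,2]<.11)&(np.hypot(P[...,0]-.437,P[...,1]+.269)<.04); print("shaker",P[m].mean(0),m.sum())
    m=(P[...,2]>.076)&(P[...,2]<.084)&(abs(a)<.008)&(b>.0)&(b<.1); print("tongue tip b",b[m].min(),m.sum())
print(np.linalg.norm(C[0]-C[1]))
```

```text
top0.npz [0.5464231  0.09622375 0.10655424] 49 0.10899088366897858
shaker [ 0.43712426 -0.26843756  0.09972881] 332
tongue tip b 0.044671558616368005 252
top4.npz [0.54165183 0.0688879  0.10706268] 45 0.08124179488788079
shaker [ 0.43675824 -0.2682937   0.09958989] 344
tongue tip b 0.01690140395713454 286
0.027753787890898184
```

Run:
```python
from h import *
k=np.array([.5475,.0985,0])
def at(dy,z): p=k+JY*dy; p[2]=z; return p
env.grip(0,40); env.movel(at(.03,.3),.2); env.movel(at(.03,.158),.15,stop_force=8); env.dwell(.4)
for f in (5,15,25):
    h=env.movel(at(-.025,.158),.012,stop_force=f); s=env.get_state(); print(h,(s["tcp_pos"]-k)@JY*1000,s["force"]@JY,s["time"])
env.dwell(.2); env.movel(at(.03,.158),.15); env.movel(at(.03,.3),.15); env.dwell(.4)
s=env.get_state(); im,d,c=cam("wrist"); P=cloud(d,c)
x=P[...,:2]-np.array([.5266,-.0109]); a=x@JX[:2]; b=x@JY[:2]
m=(P[...,2]>.1)&(P[...,2]<.11)&(b>.06)&(b<.12)&(abs(a)<.02); print(P[m].mean(0),m.sum(),s["tcp_pos"],s["time"])
```

```text
True -11.179606401127227 1.160886817110852 43.6833
True -11.556065816411802 1.8316560175739236 44.275
True -12.362798659469647 2.431039788933463 45.075
[nan nan nan] 0 [0.55264038 0.12807689 0.29972196] 47.2083<stdin>:10: RuntimeWarning: Mean of empty slice.
  ret = um.true_divide(
```

Run:
```python
from h import *
s=env.get_state(); print(s["force"],s["tcp_pos"])
z=cam("top"); P=cloud(z[1],z[2]); x=P[...,:2]-np.array([.528,-.0112]); a=x@JX[:2]; b=x@JY[:2]
m=(P[...,2]>.115)&(P[...,2]<.135)&(np.hypot(a,b)<.03); print("head top",P[m].mean(0),m.sum())
job.job_done()
```

```text
[-0.54450358  0.599132   -0.51951073] [0.55267211 0.12806203 0.29980701]
head top [ 0.52583778 -0.01272444  0.12685557] 130
the job is handed in; nothing more can be done
```

The spindle is fully home in the bearing, the latch is in over its collar, and I handed the job in at about 47 s of the 72 s allowed.

**Insertion:** I gripped the steel spindle (not the two black ones), leaned it 12° and started it edge-first. I then straightened it in the bore and slid it down until the collar met the block. That contact came at a foot height of 20.9 mm, where 21 was expected. The push down was about 8–9 N, below the 25 N limit.

**Last checks:**
- **Collar:** it lies flat, 5.6 mm above the block by depth camera (6 expected).
- **Head:** its top is at 126.9 mm (126 expected).
- **Latch:** repeated pushes at the knob stopped at the same place, giving only about 1.2 mm between 5 N and 25 N, which I took as the arm and fingers yielding against the hard stop.
- **Shaker:** it is where it stood, within 0.4 mm, which is camera noise.
- **Robot:** it is touching nothing.

**Checks that failed or disagreed:**
- **Latch travel:** the cameras gave 27.8 mm (top) and 29.3 mm (wrist) instead of 30, both taken before the final push. I put that down to coarse pixels and trusted the force evidence.
- **Final look at the knob:** my last wrist-camera measurement found no knob points, so it confirmed nothing.
- **Force after a stop:** the readings fell to 1–2 N once a push had stopped, so they do not show the force holding there.

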